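Pack the bicycle kit and the storeroom kit on the hall console

ROBOT

A 6-joint arm with a two-finger parallel gripper is mounted at the origin on the work surface. World frame = base frame: x ahead of the robot, y to its left, z up, the work surface at z = 0. Lengths are in mm, angles in rad, forces in N, time in s.
With the tool pointing down it reaches from about 350 to 875 mm from the base axis. Payload 4.2 kg.
Tool frame: the origin (TCP) lies midway between the tips of the shut fingers; the grasp point (between the pads) lies 19 mm behind it (arm.grasp_offset is the distance from the TCP to the grasp point, in mm); z points along the fingers, y is the line along which they close (so a half turn about z gives the same grasp; the last joint's range is limited). The gripper opens to 85 mm and grips with 20 to 120 N. Pads are 22 mm wide; open, the fingers measure 114 mm over their backs; the gripper's body (76 mm by 85 mm) begins 54 mm behind the grasp point. The pads swing forward as they close: fully open they stand 13 mm farther back than shut.
Start: joints at [1.482, 0.385, 0.008, 0, -1.194, -0.259], TCP at [212.986, 587.568, 231.312] pointing down, gripper open.
Joint ranges: [-3.14, 3.14], [-1.21, 2.06], [-1.07, 1.41], [-3.16, 2.05], [-2.99, -0.16], [-3.1, 3.1]. Speed limits (rad/s): [2.79, 2.79, 3.14, 3.14, 3.14, 3.14].

INTERFACE

Orientations are given as a unit quaternion [x, y, z, w].
In Python, from bench import arm gives the robot as it stands. The module is installed in compiled form; this text tells all that it offers.
- The arm moves only by the tool servo_tool, never from a script. Its argument "increments" is a list of rows, each a list of 7 numbers: the opening, from 0 (shut) to 1 (fully open), then the shift along the tool's x, y, z in m, then the turn, a rotation vector about the tool's x, y, z in degrees. In form: [[grip, x, y, z, ax, ay, az], ...]. A call has 1 to 12 rows; each row is the pose to reach, as a shift and turn from the pose commanded when the call began, along the tool's axes at that moment; what a row does not reach only later rows make up. A row lasts 1/8 s, in which the tool goes at most 62.5 mm and 10.7 degrees, less where a joint would pass 70% of its speed; a pose out of reach is approached as far as the arm can. A call with a gripper value outside its range is refused whole. The fingers move at their own pace and stop on an object; the grip force is fixed at half the most. Time passes only in rows, so rows that repeat a pose let the fingers close. It gives the time, the measured TCP pose, the force, the opening and the grip force at its end, in the units of the state.
- arm.read_state(): the state, without advancing time (a new reading comes with each control period).
- arm.get_image(name): name is "scene" or "top"; returns a dict with "color" (384x512x3 uint8, red, green, blue), "fx", "fy", "cx", "cy" (pixels), "rvec" (rotation vector, rad) and "tvec" (3), from world to camera coordinates, as OpenCV has them. Camera axes: x right, y down, z forward; pixel columns grow to the right and rows downward; lengths in mm; the calibration is good to about 2 mm. A picture is of the moment at which its call begins. There is no depth.
- arm.job_done(): hands the job in; it is judged then, once.
Trained networks look in the newest picture that a camera, given by its name, has taken for a name from the list of things; names that differ only in an ending like _2 or _b are one class to them, and where a whole thing is asked for, a point or a joint stands for the part that bears it (a point fixed in the world has none). Each returns a list of dicts, best first, with "p" (0 to 1); they miss things now and then, are a little off and sometimes report something else, mostly with a low value. They report only what shows in the picture. A call takes as long as a camera call. They do not tell look-alikes from the thing itself.
- arm.look_for(camera, thing): "box" ([centre column, centre row, width, height] in pixels, round what is visible of it).
- arm.spot_point(camera, thing): "centre" ([column, row] in pixels: a listed point, or the origin of a listed thing).
The state is a dict: "clock": time; "joints": joint angles; "joint_vel": joint speeds; "joint_efforts": joint torques, N m; "position": TCP position; "ee_rot": TCP orientation; "contact_force": force on the tool from outside, world axes, zero at the start; "wrist_torque": the same for the moment, N m; "gripper_width": finger opening in mm; "grasp_force": force on a finger pad.
Only numpy, scipy, OpenCV 4.12 (cv2) and the standard library are available. Lean on these libraries where they do the work, as an engineer would, in place of code of your own. Each camera call takes 0.05 s, during which the arm holds its last target. There are 200 camera calls.

TASK

Make up two kits on the hall console: put the large brass padlock and the bicycle headlamp in the tray with the wire loop handles, and the small brass padlock and the long torch in the plain tray without handles. Each thing lies flat on the tray's floor in a compartment of its own (either one of that tray), set down gently, not dropped. Leave the short torch and the round disc lock where they lie, and do not push or knock over the china figurine.

Things in the scene. Friction and masses are not known exactly. Their poses are not given: they have to be found in the camera images.
- tray_loops: Tray with a black wire loop handle at each short end (70 mm wide, 29 mm out, 18 mm high). Wood, heavy, immovable; 150 mm (x) by 235 mm (y), walls 5 mm, rim 22 mm and inner floor 5 mm above the table. A divider along its x, 5 mm wide, rim high, makes two equal compartments, each 140 (x) by 110 mm (y) inside, centred at y = +57.5 and -57.5 mm. Origin: centre of the underside; z up.
- tray_plain: Plain tray without handles. Wood, heavy, immovable; 150 mm (x) by 235 mm (y), walls 5 mm, rim 22 mm and inner floor 5 mm above the table. A divider along its x, 5 mm wide, rim high, makes two equal compartments, each 140 (x) by 110 mm (y) inside, centred at y = +57.5 and -57.5 mm. Origin: centre of the underside; z up.
- padlock_large: The large brass padlock with steel shackle, lying flat: body 46 mm along x, 50 mm wide along y, 24 mm thick; the shackle reaches to x = +58 mm. Origin: centre of the underside of the brass body (not of the whole); z up. About 300 g.
- padlock_small: The small brass padlock with steel shackle, lying flat: body 28 mm along x, 30 mm wide along y, 16 mm thick; the shackle reaches to x = +36 mm. Origin: centre of the underside of the brass body (not of the whole); z up. About 75 g.
- torch_long: The long torch, lying: 115 mm along x, round aluminium barrel of 24 mm diameter between a dark six-sided head (32 mm long, at +x) and tail cap (16 mm long), both 30 mm across flats, so it does not roll. Origin: on its axis at mid length, 15 mm above what it lies on. About 140 g.
- torch_short: The short torch, lying, not wanted: same form as the long one but 70 mm long, 24 mm across the flats of head and tail. Origin: on its axis at mid length, 12 mm above the table. About 60 g.
- bike_lamp: The bicycle headlamp, lying: black shell from x = -35 to +35 mm with a round lens at its +x end, 36 mm wide along y, 30 mm high, with two rubber ridges of its handlebar clamp on top up to 37 mm. Origin: on the underside, below mid length; z up. About 110 g.
- disc_lock: The round steel disc lock, lying flat, not wanted: diameter 70 mm, 26 mm thick, with a short steel bow out to x = +46 mm. Origin: centre of the underside.
- figurine: Slender white china figurine, standing loose near the middle between the trays: 71 mm tall, foot 42 mm in diameter. Origin: centre of the underside; easily knocked over.
Things that resemble listed ones, but are neither listed nor needed, are in the scene too. Leave any green or red look-alike of the bike_lamp alone.

How it is judged:
By the outcome, as a careful person would: the job done as asked, in the order asked, and still so for the second after the job is handed in, with the robot touching nothing.
It also fails if it takes over 99 s, if anything falls off the work surface, if the arm or the gripper's body presses on something with over 40 N, if the wrist force passes 120 N, or if a joint passes its speed limit or range.

## Working session

There is one attempt and no reset: what is moved stays moved. The work goes in short steps, Python scripts to look and compute and a tool call to move; the robot and the scene stay as the last step left them, time stands still between calls to the robot, and variables do not carry over. Pictures are saved under pics/ and viewed, at most 14 in all, crops included, and the job is handed in when it is done.

Besides the shell and the picture viewer there is one more tool, called after "Call:" as a command line: name --pt "numbers of a row" for each row, then --argument value for the rest. servo_tool: Moves the arm, as the interface text tells. Its arguments: {"type":"object","properties":{"increments":{"type":"array","items":{"type":"array","items":{"type":"number"}}}},"required":["increments"]}

```bash
mkdir -p pics; cat > h.py <<'E'
import numpy as np, cv2
from bench import arm
from scipy.spatial.transform import Rotation as R
def save(im,n,crop=None,s=1):
    c=im["color"][:,:,::-1]
    if crop: c=c[crop[1]:crop[3],crop[0]:crop[2]]
    cv2.imwrite("pics/"+n,cv2.resize(c,None,fx=s,fy=s,interpolation=cv2.INTER_CUBIC))
def back(im,uv,z):
    M=cv2.Rodrigues(np.array(im["rvec"],float))[0];t=np.array(im["tvec"],float).ravel()
    d=M.T@np.array([(uv[0]-im["cx"])/im["fx"],(uv[1]-im["cy"])/im["fy"],1]);o=-M.T@t
    return (o+d*(z-o[2])/d[2])
def proj(im,p):
    K=np.array([[im["fx"],0,im["cx"]],[0,im["fy"],im["cy"]],[0,0,1]])
    return cv2.projectPoints(np.array(p,float).reshape(-1,1,3),np.array(im["rvec"],float),np.array(im["tvec"],float),K,None)[0].reshape(-1,2)
E
python3 - <<'E'
from h import *
s=arm.read_state();print(s)
for c in("top","scene"):
    im=arm.get_image(c);save(im,c+"0.png",s=1.5)
    print(c,im["fx"],im["cx"],im["cy"],im["rvec"],im["tvec"])
    Z=dict(tray_loops=0,tray_plain=0,padlock_large=0,padlock_small=0,torch_long=15,torch_short=12,bike_lamp=0,disc_lock=0,figurine=0)
    for n,z in Z.items():
        for d in arm.spot_point(c,n)[:4]:
            print(n,np.round(d["centre"],1),round(d["p"],2),np.round(back(im,d["centre"],z)[:2]))
E
```

```text
{'clock': 0.0, 'joints': array([ 1.48158988e+00,  3.85578871e-01,  6.63447055e-03, -5.12710914e-04,
       -1.19396294e+00, -2.58592766e-01]), 'joint_vel': array([ 0.00194098,  0.0003799 , -0.00116791, -0.00099918, -0.00059155,
        0.00038845]), 'joint_efforts': array([ 8.92079624e-04, -3.92292273e+01,  1.88397413e+01,  4.18607935e+00,
       -4.66443264e-03, -5.03882461e-06]), 'position': array([212.8033728 , 587.04931587, 230.20943896]), 'ee_rot': array([ 9.84900583e-01, -1.73117504e-01, -1.48127249e-04,  1.07187677e-03]), 'contact_force': array([-0.68119625, -0.42871413, -0.85695076]), 'wrist_torque': array([-0.03392972,  0.00952092,  0.0180844 ]), 'grasp_force': 0.0, 'gripper_width': 85.19585738974483}
top 372.64827673701024 256.8487870902644 188.28245016930964 [ 2.1912303  -2.01786748  0.20826249] [ -60.37347237  473.790621   1136.35431383]
tray_loops [201.4 135.7] 0.89 [655. 184.]
tray_loops [229.1 202. ] 0.37 [434.  67.]
tray_plain [320.7 159.4] 0.8 [ 604. -227.]
tray_plain [310.9 209.4] 0.28 [ 432. -203.]
padlock_large [187.3 205. ] 0.71 [413. 203.]
padlock_small [233. 20
[... 404 characters left out ...]
]
figurine [256.3 132.6] 0.55 [682.  -2.]
scene 399.25588181482436 250.67012834584554 189.84184859350466 [ 1.07460702  2.40307136 -1.03562274] [ 330.99076184 -177.88962981 1235.37481821]
tray_loops [276.6 309.7] 0.59 [635. 197.]
tray_plain [157.5 203. ] 0.8 [ 605. -221.]
padlock_large [283.5 225. ] 0.17 [449.  66.]
padlock_small [286.7 225.3] 0.5 [445.  73.]
torch_long [396.3 268.4] 0.56 [397. 331.]
torch_short [249.  191.1] 0.56 [426. -67.]
bike_lamp [246.9 149.4] 0.78 [ 289. -200.]
bike_lamp [216.3 170.6] 0.72 [ 416. -199.]
bike_lamp [207.3 123.1] 0.63 [ 272. -387.]
bike_lamp [185.9 152.8] 0.52 [ 419. -323.]
disc_lock [186.9 150.8] 0.78 [ 411. -328.]
figurine [192.6 271.7] 0.73 [686.   3.]
```

View pics/top0.png

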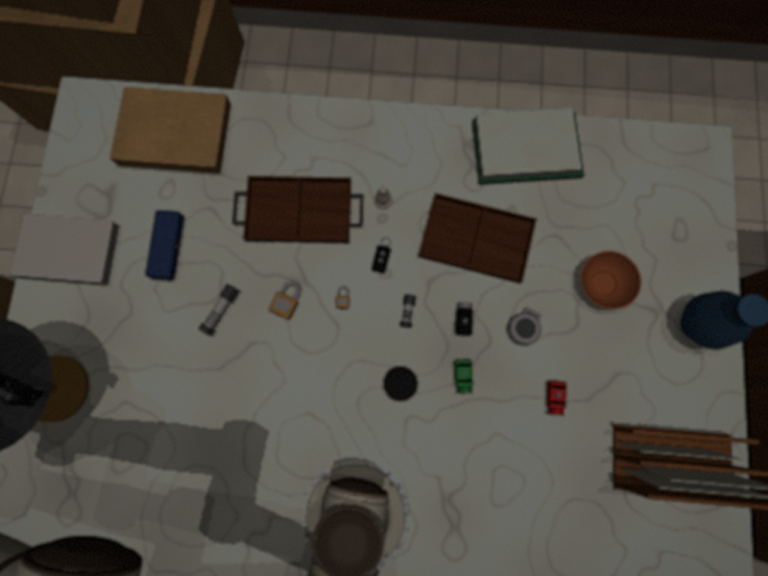

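View pics/scene0.png

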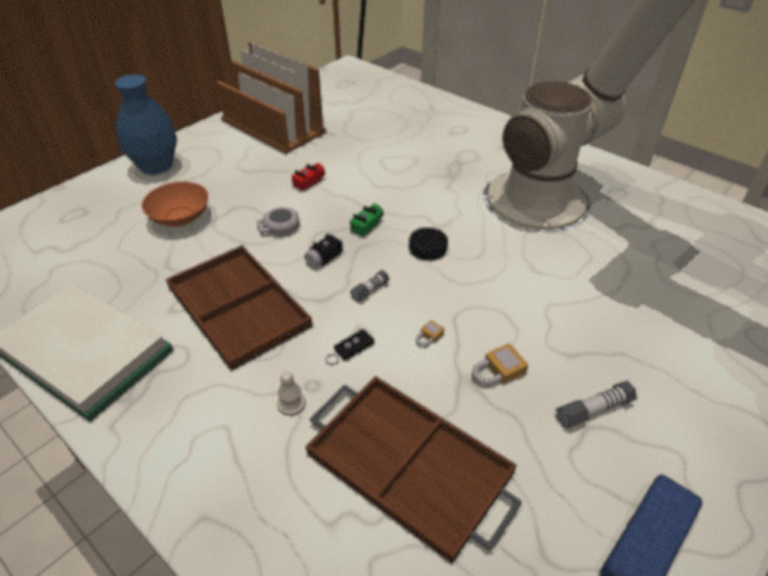

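Top view (1.5x): loops tray at (298,210), plain tray at (478,238). Large padlock (284,299) with shackle up-right, small padlock (343,298), long torch (219,310), black lamp (464,319). These could be mistaken for the wanted things:
- short torch (408,310)
- green lamp (464,376) and red lamp (556,397)
- black key fob (381,256)
- blue case (165,245)
- disc lock (525,326)
- black puck (400,383)

I choose the black lamp, the larger and smaller brass padlocks, and the longer torch. Next I check this in a crop with overlays of the poses.

```bash
cat > ov.py <<'E'
from h import *
def box(x0,x1,y0,y1,z): return np.array([[x0,y0,z],[x1,y0,z],[x1,y1,z],[x0,y1,z],[x0,y0,z]],float)
MOD=dict(tray_loops=[box(-75,75,-117.5,117.5,22),box(-75,75,-2.5,2.5,22)],
 tray_plain=[box(-75,75,-117.5,117.5,22),box(-75,75,-2.5,2.5,22)],
 padlock_large=[box(-23,23,-25,25,24),box(23,58,-18,18,12)],
 padlock_small=[box(-14,14,-15,15,16),box(14,36,-11,11,8)],
 torch_long=[box(-57.5,57.5,-15,15,0),box(25.5,57.5,-15,15,0),box(-57.5,-41.5,-15,15,0)],
 bike_lamp=[box(-35,35,-18,18,15),box(30,35,-18,18,15)])
def draw(im,P,s=1):
    c=cv2.resize(im["color"][:,:,::-1],None,fx=s,fy=s,interpolation=cv2.INTER_CUBIC)
    for n,(x,y,yaw) in P.items():
        z=15 if n=="torch_long" else 0
        for b in MOD[n]:
            w=R.from_euler("z",yaw,degrees=True).apply(b)+[x,y,z]
            q=(proj(im,w)+.5)*s-.5
            cv2.polylines(c,[np.round(q*8).astype(int).reshape(-1,1,2)],False,(255,255,0),1,cv2.LINE_AA,3)
    return c
E
python3 - <<'E'
from ov import *
im=arm.get_image("top")
def seg(a,b,z): 
    a=back(im,np.array(a)/1.5,z);b=back(im,np.array(b)/1.5,z);m=(a+b)/2;d=b-a
    return m[0],m[1],np.degrees(np.arctan2(d[1],d[0]))
def tray(cs):
    w=np.array([back(im,np.array(c)/1.5,22)[:2] for c in cs]);m=w.mean(0)
    d=(w[0]+w[3]-w[1]-w[2]); return m[0],m[1],np.degrees(np.arctan2(d[1],d[0]))-90
P=dict(tray_loops=tray([(246,177),(351,179),(350,242),(245,241)]),
 tray_plain=tray([(436,195),(535,220),(522,281),(420,254)]),
 padlock_large=seg((281,308),(287,296),20),padlock_small=seg((343,305),(343,294),16),
 torch_long=seg((206,331),(233,288),15),bike_lamp=seg((464,334),(464,303),15))
for k,v in P.items(): print(k,np.round(v,1))
import json;json.dump(P,open("P.json","w"))
c=draw(im,P,5)
a=c[110*5:230*5,130*5:250*5]; b=c[110*5:230*5,250*5:370*5]
cv2.imwrite("pics/c1.png",a);cv2.imwrite("pics/c2.png",b)
E
```

```text
tray_loops [633.3 187.6   3.8]
tray_plain [ 601.8 -216.5  -10.5]
padlock_large [422.4 193.9 -19.8]
padlock_small [439.   67.8   5.6]
torch_long [395.7 332.  -24.5]
bike_lamp [ 419.4 -196.1    3.1]
```

View pics/c1.png

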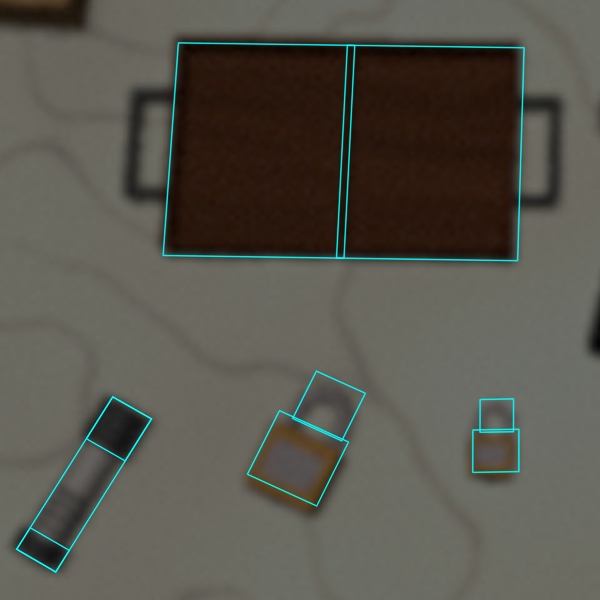

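View pics/c2.png

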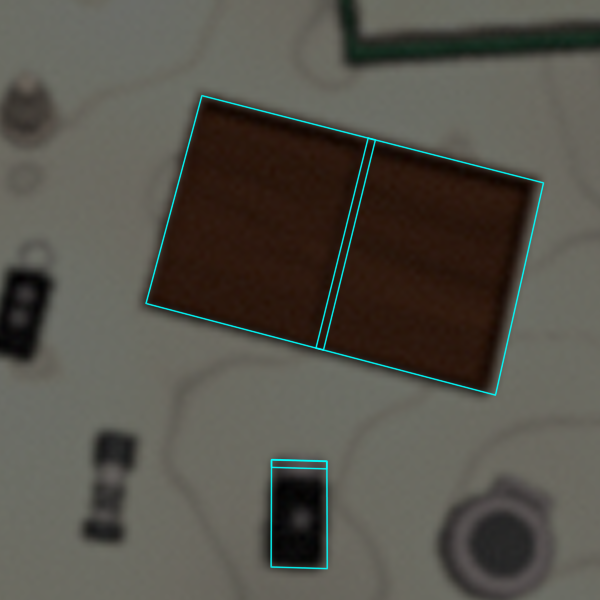

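Crop: the overlays fit the long torch, both brass padlocks, the black lamp (not green or red) and both trays. The padlock bodies are about 2 mm nearer the base than drawn. Now the first reach.

```bash
cat > go.py <<'E'
import sys
from h import *
def inc(x,y,z,yaw):
    s=arm.read_state();r=R.from_quat(s["ee_rot"])
    sh=r.inv().apply(np.array([x,y,z])-s["position"])
    tx=r.apply([1,0,0]);cur=np.degrees(np.arctan2(tx[1],tx[0]))
    d=(yaw-cur+90)%180-90
    print("pos",np.round(s["position"],1),"yaw",round(cur,1),"w",round(s["gripper_width"],1),"t",s["clock"],"j",np.round(s["joints"],2))
    print("shift m",np.round(sh/1000,4),"az",round(-d,1),"dist",round(np.linalg.norm(sh)),"tilt",np.round(r.apply([0,0,1]),4))
if __name__=="__main__": inc(*map(float,sys.argv[1:5]))
E
python3 go.py 425 191.5 100 -20; python3 go.py 425 191.5 4 -20
```

```text
pos [213.  587.6 231.3] yaw -19.9 w 85.5 t 1.05 j [ 1.48  0.38  0.01  0.   -1.19 -0.26]
shift m [0.3343 0.3001 0.1313] az 0.1 dist 468 tilt [ 0. -0. -1.]
pos [213.  587.6 231.3] yaw -19.9 w 85.5 t 1.05 j [ 1.48  0.38  0.01  0.   -1.19 -0.26]
shift m [0.3343 0.3001 0.2273] az 0.1 dist 503 tilt [ 0. -0. -1.]
```

Call:
servo_tool --pt "1 0.12 0.11 0.02 0 0 0" --pt "1 0.334 0.3 0.13 0 0 0" --pt "1 0.334 0.3 0.13 0 0 0" --pt "1 0.334 0.3 0.13 0 0 0" --pt "1 0.334 0.3 0.13 0 0 0" --pt "1 0.334 0.3 0.13 0 0 0" --pt "1 0.334 0.3 0.13 0 0 0" --pt "1 0.334 0.3 0.13 0 0 0" --pt "1 0.334 0.3 0.13 0 0 0" --pt "1 0.334 0.3 0.13 0 0 0" --pt "1 0.334 0.3 0.13 0 0 0"

```text
clock: 2.42
position: [424.8, 192.9, 101.9]
ee_rot: [0.985, -0.172, 0.0, -0.001]
contact_force: [0.0, -0.0, 0.1]
gripper_width: 85.2
grasp_force: 0.0
```

```bash
python3 go.py 425 191.5 4 -20; python3 - <<'E'
from h import *
im=arm.get_image("scene")
save(im,"s1.png",(240,150,440,300),4)
E
```

```text
pos [424.8 192.9 101.9] yaw -19.8 w 85.2 t 2.425 j [ 0.78  0.26 -0.55  0.   -0.76  0.45]
shift m [0.0006 0.0014 0.0979] az 0.2 dist 98 tilt [ 0.0011  0.001  -1.    ]
```

View pics/s1.png

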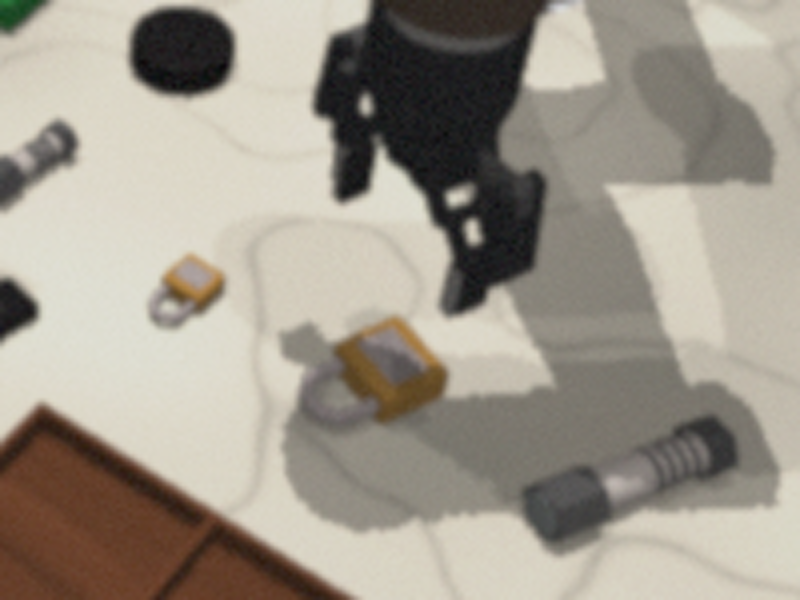

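The crop shows the gripper above the large padlock (390,370), with its shackle to the left and the small padlock (190,285) and long torch (630,480) clear. Next: descend and grip.

Call:
servo_tool --pt "1 0.001 0.001 0.03 0 0 0" --pt "1 0.001 0.001 0.06 0 0 0" --pt "1 0.001 0.001 0.085 0 0 0" --pt "1 0.001 0.001 0.098 0 0 0" --pt "1 0.001 0.001 0.098 0 0 0" --pt "0.5 0.001 0.001 0.098 0 0 0" --pt "0 0.001 0.001 0.098 0 0 0" --pt "0 0.001 0.001 0.098 0 0 0" --pt "0 0.001 0.001 0.098 0 0 0" --pt "0 0.001 0.001 0.098 0 0 0" --pt "0 0.001 0.001 0.098 0 0 0"

```text
clock: 3.85
position: [426.3, 191.4, 4.7]
ee_rot: [0.985, -0.173, 0.001, -0.001]
contact_force: [-1.0, 1.2, 6.3]
gripper_width: 48.6
grasp_force: 62.9
```

Call:
servo_tool --pt "0 0 0 -0.01 0 0 0" --pt "0 0 0 -0.04 0 0 0" --pt "0 0 0 -0.08 0 0 0" --pt "0 0 0 -0.12 0 0 0" --pt "0 0 0 -0.12 0 0 0" --pt "0 0 0 -0.12 0 0 0"

```text
clock: 4.6
position: [424.2, 189.6, 122.6]
ee_rot: [0.985, -0.173, -0.001, 0.001]
contact_force: [0.6, 0.4, -4.0]
gripper_width: 48.9
grasp_force: 63.1
```

```bash
python3 - <<'E'
from ov import *
import json
P=json.load(open("P.json"))
P["tray_loops"]=[633,188,2.5]
im=arm.get_image("scene");cv2.imwrite("pics/s2.png",draw(im,P,2)[150*2:384*2,100*2:450*2])
for n,(x,y,w) in (("tray_loops",P["tray_loops"]),("tray_plain",P["tray_plain"])):
    for sgn in(1,-1): print(n,sgn,R.from_euler("z",w,degrees=True).apply([0,57.5*sgn,0])+[x,y,0])
E
```

```text
tray_loops 1 [630.49188523 245.44527274   0.        ]
tray_loops -1 [635.50811477 130.55472726   0.        ]
tray_plain 1 [ 612.26806124 -159.94550568    0.        ]
tray_plain -1 [ 591.30097774 -273.01796656    0.        ]
```

View pics/s2.png

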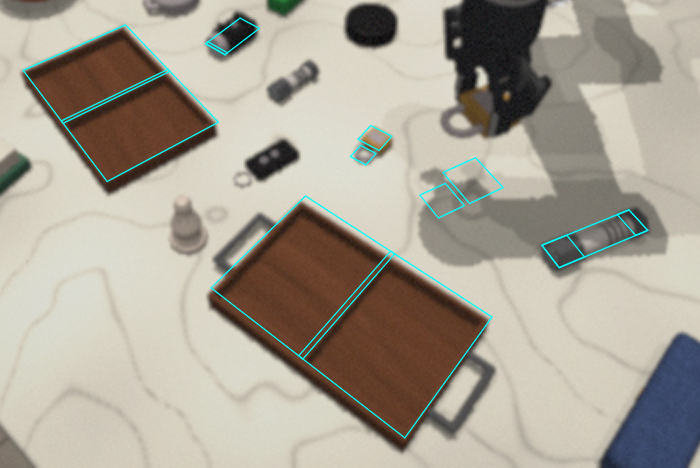

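The crop shows the large padlock held at (485,110), and the tray overlays fit within about 3 mm. Next it goes into the +y compartment of the loops tray.

```bash
python3 go.py 618 245.5 80 2.5
```

```text
pos [424.1 189.4 122.1] yaw -20.0 w 48.5 t 4.65 j [ 0.77  0.23 -0.52 -0.   -0.82  0.45]
shift m [ 0.1632 -0.119   0.0414] az -22.5 dist 206 tilt [-0.0028 -0.0018 -1.    ]
```

Call:
servo_tool --pt "0 0.05 -0.035 0 0 0 -7" --pt "0 0.1 -0.07 0 0 0 -15" --pt "0 0.163 -0.119 0 0 0 -22.5" --pt "0 0.163 -0.119 0.02 0 0 -22.5" --pt "0 0.163 -0.119 0.041 0 0 -22.5" --pt "0 0.163 -0.119 0.041 0 0 -22.5" --pt "0 0.163 -0.119 0.041 0 0 -22.5" --pt "0 0.163 -0.119 0.041 0 0 -22.5"

```text
clock: 5.65
position: [619.4, 247.0, 83.4]
ee_rot: [1.0, 0.023, 0.001, -0.0]
contact_force: [0.4, 0.5, -2.8]
gripper_width: 48.3
grasp_force: 63.0
```

```bash
python3 go.py 618 245.5 12 2.5
```

```text
pos [619.4 247.   83.4] yaw 2.6 w 48.3 t 5.65 j [ 0.62  0.58 -0.06  0.   -0.93  0.99]
shift m [-0.0016  0.0015  0.0714] az 0.1 dist 71 tilt [ 1.5e-03  8.0e-04 -1.0e+00]
```

Call:
servo_tool --pt "0 -0.001 0.001 0.025 0 0 0" --pt "0 -0.001 0.001 0.05 0 0 0" --pt "0 -0.001 0.001 0.062 0 0 0" --pt "0 -0.001 0.001 0.069 0 0 0" --pt "0 -0.001 0.001 0.071 0 0 0" --pt "0 -0.001 0.001 0.071 0 0 0" --pt "0 -0.001 0.001 0.071 0 0 0"

```text
clock: 6.52
position: [618.6, 246.0, 12.1]
ee_rot: [1.0, 0.023, 0.001, -0.0]
contact_force: [-0.3, 0.9, -2.5]
gripper_width: 49.0
grasp_force: 63.0
```

Call:
servo_tool --pt "0 0 0 0.001 0 0 0" --pt "0 0 0 0.002 0 0 0" --pt "0 0 0 0.002 0 0 0"

```text
clock: 6.9
position: [618.3, 245.8, 9.9]
ee_rot: [1.0, 0.023, 0.0, -0.0]
contact_force: [-1.4, 0.6, 1.2]
gripper_width: 48.7
grasp_force: 63.3
```

Call:
servo_tool --pt "0 0 0 0.0005 0 0 0" --pt "0.65 0 0 0.0005 0 0 0" --pt "0.7 0 0 0.0005 0 0 0" --pt "0.72 0 0 0.0005 0 0 0" --pt "0.72 0 0 -0.03 0 0 0" --pt "0.72 0 0 -0.08 0 0 0" --pt "0.72 0 0 -0.14 0 0 0" --pt "0.72 0 0 -0.14 0 0 0"

```text
clock: 7.9
position: [621.5, 247.4, 156.2]
ee_rot: [1.0, 0.023, 0.006, -0.003]
contact_force: [-0.8, -0.5, -0.6]
gripper_width: 61.6
grasp_force: 0.0
```

```bash
python3 go.py 418 -197 120 5; python3 - <<'E'
from h import *
im=arm.get_image("scene");save(im,"s3.png",(150,100,400,384),2)
E
```

```text
pos [621.5 247.4 156.2] yaw 2.6 w 61.6 t 7.9 j [ 0.62  0.51  0.01  0.   -1.06  0.99]
shift m [-0.224   0.4348  0.031 ] az -2.4 dist 490 tilt [ 0.0117  0.0063 -0.9999]
```

View pics/s3.png

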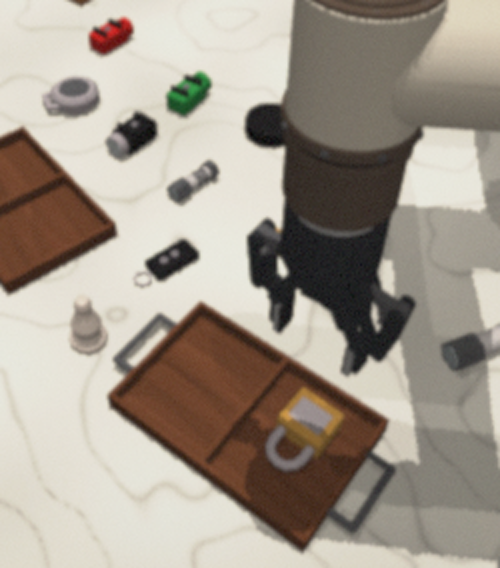

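The large padlock lies in the compartment at (305,430). Next is the black lamp at (132,135); the green one is at (190,92).

Call:
servo_tool --pt "1 -0.06 0.12 0 0 0 -2" --pt "1 -0.224 0.435 0.03 0 0 -2.4" --pt "1 -0.224 0.435 0.03 0 0 -2.4" --pt "1 -0.224 0.435 0.03 0 0 -2.4" --pt "1 -0.224 0.435 0.03 0 0 -2.4" --pt "1 -0.224 0.435 0.03 0 0 -2.4" --pt "1 -0.224 0.435 0.03 0 0 -2.4" --pt "1 -0.224 0.435 0.03 0 0 -2.4" --pt "1 -0.224 0.435 0.03 0 0 -2.4" --pt "1 -0.224 0.435 0.03 0 0 -2.4" --pt "1 -0.224 0.435 0.03 0 0 -2.4" --pt "1 -0.224 0.435 0.03 0 0 -2.4"

```text
clock: 9.45
position: [414.4, -198.1, 119.2]
ee_rot: [0.999, 0.044, -0.0, -0.0]
contact_force: [0.3, 0.3, 0.9]
gripper_width: 85.2
grasp_force: 0.0
```

```bash
python3 go.py 418 -197 6 5
```

```text
pos [ 414.4 -198.1  119.2] yaw 5.1 w 85.2 t 9.45 j [-0.09  0.23 -0.54 -0.   -0.8   1.75]
shift m [ 0.0037 -0.0007  0.1132] az 0.1 dist 113 tilt [-0.e+00  1.e-04 -1.e+00]
```

Call:
servo_tool --pt "1 0.004 -0.001 0.03 0 0 0" --pt "1 0.004 -0.001 0.07 0 0 0" --pt "1 0.004 -0.001 0.1 0 0 0" --pt "1 0.004 -0.001 0.113 0 0 0" --pt "1 0.004 -0.001 0.113 0 0 0" --pt "0.5 0.004 -0.001 0.113 0 0 0" --pt "0 0.004 -0.001 0.113 0 0 0" --pt "0 0.004 -0.001 0.113 0 0 0" --pt "0 0.004 -0.001 0.113 0 0 0" --pt "0 0.004 -0.001 0.113 0 0 0" --pt "0 0.004 -0.001 0.113 0 0 0" --pt "0 0.004 -0.001 0.113 0 0 0"

```text
clock: 10.95
position: [418.6, -197.7, 7.5]
ee_rot: [0.999, 0.044, 0.001, 0.0]
contact_force: [-1.1, 0.5, 6.3]
gripper_width: 35.0
grasp_force: 58.9
```

Call:
servo_tool --pt "0 0 0 -0.01 0 0 0" --pt "0 0 0 -0.05 0 0 0" --pt "0 0 0 -0.1 0 0 0" --pt "0 0 0 -0.16 0 0 0" --pt "0 0 0 -0.16 0 0 0" --pt "0 0 0 -0.16 0 0 0"

```text
clock: 11.7
position: [417.1, -197.3, 166.4]
ee_rot: [0.999, 0.043, 0.0, -0.0]
contact_force: [-0.6, -0.5, -1.7]
gripper_width: 35.1
grasp_force: 59.2
```

```bash
python3 go.py 635.5 130.5 100 2.5;python3 - <<'E'
from h import *
im=arm.get_image("scene");save(im,"s4.png",(150,60,400,310),2)
E
```

```text
pos [ 417.1 -197.3  166.4] yaw 4.9 w 35.1 t 11.7 j [-0.09  0.17 -0.47 -0.   -0.93  1.75]
shift m [ 0.2458 -0.3078  0.0666] az 2.4 dist 400 tilt [ 2.e-04  7.e-04 -1.e+00]
```

View pics/s4.png

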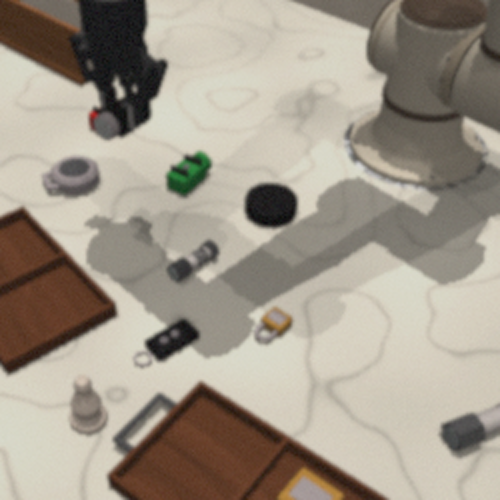

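The lamp is held, lens forward, at (110,122). Next it goes to the -y compartment of the loops tray.

Call:
servo_tool --pt "0 0.035 -0.05 0 0 0 1" --pt "0 0.246 -0.308 0 0 0 2.4" --pt "0 0.246 -0.308 0 0 0 2.4" --pt "0 0.246 -0.308 0 0 0 2.4" --pt "0 0.246 -0.308 0 0 0 2.4" --pt "0 0.246 -0.308 0 0 0 2.4" --pt "0 0.246 -0.308 0 0 0 2.4" --pt "0 0.246 -0.308 0.03 0 0 2.4" --pt "0 0.246 -0.308 0.066 0 0 2.4" --pt "0 0.246 -0.308 0.066 0 0 2.4" --pt "0 0.246 -0.308 0.066 0 0 2.4"

```text
clock: 13.12
position: [636.7, 130.5, 100.5]
ee_rot: [1.0, 0.023, -0.0, 0.0]
contact_force: [1.0, -0.6, -1.3]
gripper_width: 35.0
grasp_force: 59.3
```

```bash
python3 go.py 635.5 130.5 14.5 2.5
```

```text
pos [636.7 130.5 100.5] yaw 2.6 w 35.0 t 13.125 j [ 0.45  0.54 -0.09  0.   -0.94  1.16]
shift m [-0.0011 -0.0001  0.086 ] az 0.1 dist 86 tilt [ 0.e+00 -8.e-04 -1.e+00]
```

Call:
servo_tool --pt "0 -0.001 0 0.03 0 0 0" --pt "0 -0.001 0 0.06 0 0 0" --pt "0 -0.001 0 0.076 0 0 0" --pt "0 -0.001 0 0.083 0 0 0" --pt "0 -0.001 0 0.086 0 0 0" --pt "0 -0.001 0 0.086 0 0 0" --pt "0 -0.001 0 0.0875 0 0 0" --pt "0 -0.001 0 0.0875 0 0 0" --pt "0 -0.001 0 0.0875 0 0 0"

```text
clock: 14.25
position: [635.3, 130.5, 13.0]
ee_rot: [1.0, 0.022, 0.0, -0.0]
contact_force: [0.1, -0.1, 0.0]
gripper_width: 34.7
grasp_force: 59.3
```

Call:
servo_tool --pt "0 0 0 0.0007 0 0 0" --pt "0 0 0 0.0007 0 0 0" --pt "0.5 0 0 0.0007 0 0 0" --pt "0.6 0 0 0.0007 0 0 0" --pt "0.6 0 0 0.0007 0 0 0" --pt "0.6 0 0 -0.03 0 0 0" --pt "0.6 0 0 -0.08 0 0 0" --pt "0.6 0 0 -0.14 0 0 0" --pt "0.6 0 0 -0.14 0 0 0"

```text
clock: 15.38
position: [638.6, 131.7, 159.5]
ee_rot: [1.0, 0.023, 0.006, -0.002]
contact_force: [0.1, -0.4, -0.6]
gripper_width: 51.2
grasp_force: 0.0
```

```bash
python3 go.py 439 67.5 100 5; python3 - <<'E'
from h import *
im=arm.get_image("scene");save(im,"s5.png",(150,150,400,384),2)
E
```

```text
pos [638.6 131.7 159.5] yaw 2.6 w 51.2 t 15.375 j [ 0.45  0.48 -0.03  0.   -1.05  1.16]
shift m [-0.2031  0.0552  0.0568] az -2.4 dist 218 tilt [ 0.0123  0.0042 -0.9999]
```

View pics/s5.png

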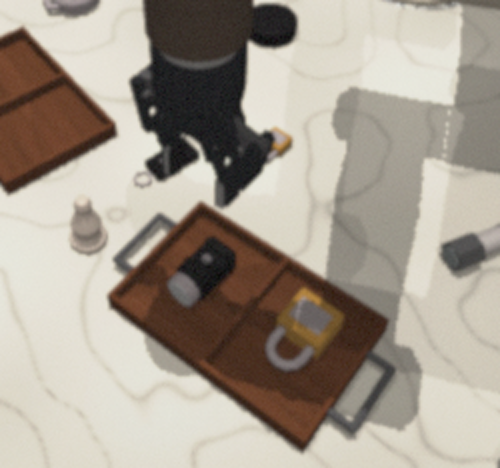

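The lamp lies flat in its compartment at (205,270), the padlock at (305,325), and the figurine still stands. Next is the small padlock.

Call:
servo_tool --pt "0.8 -0.05 0.014 0 0 0 -2" --pt "0.8 -0.1 0.028 0 0 0 -2.4" --pt "0.8 -0.15 0.042 0.02 0 0 -2.4" --pt "0.8 -0.203 0.055 0.057 0 0 -2.4" --pt "0.8 -0.203 0.055 0.057 0 0 -2.4" --pt "0.8 -0.203 0.055 0.057 0 0 -2.4" --pt "0.8 -0.203 0.055 0.057 0 0 -2.4"

```text
clock: 16.3
position: [436.6, 67.3, 96.3]
ee_rot: [0.999, 0.043, 0.001, -0.0]
contact_force: [0.7, 0.4, 0.8]
gripper_width: 68.4
grasp_force: 0.0
```

```bash
python3 go.py 439 67.5 3 5; python3 - <<'E'
from h import *
im=arm.get_image("top")
for z,m in((8,0),):
    c=im["color"].astype(int); k=((c[:,:,0]-c[:,:,2])>35).astype(np.uint8)
    k[:,:205]=0;k[:,255:]=0;k[:185]=0;k[215:]=0
    v,u=np.nonzero(k);print(len(u),u.mean() if len(u) else 0,v.mean() if len(v) else 0)
    if len(u):print(back(im,(u.mean(),v.mean()),16))
E
```

```text
pos [436.6  67.3  96.3] yaw 5.0 w 68.4 t 16.3 j [ 0.52  0.24 -0.61  0.   -0.72  1.13]
shift m [0.0022 0.0001 0.0933] az -0.0 dist 93 tilt [ 1.9e-03  8.0e-04 -1.0e+00]
1 230.0 204.0
[425.11617038  62.03764979  16.        ]
```

Call:
servo_tool --pt "0.8 0.002 0 0.03 0 0 0" --pt "0.8 0.002 0 0.06 0 0 0" --pt "0.8 0.002 0 0.083 0 0 0" --pt "0.8 0.002 0 0.093 0 0 0" --pt "0.8 0.002 0 0.093 0 0 0" --pt "0.4 0.002 0 0.093 0 0 0" --pt "0 0.002 0 0.093 0 0 0" --pt "0 0.002 0 0.093 0 0 0" --pt "0 0.002 0 0.093 0 0 0" --pt "0 0.002 0 0.093 0 0 0" --pt "0 0.002 0 0.093 0 0 0"

```text
clock: 17.73
position: [437.6, 67.1, 3.9]
ee_rot: [0.999, 0.044, 0.001, -0.0]
contact_force: [-0.9, -0.1, 5.8]
gripper_width: 28.1
grasp_force: 59.4
```

Call:
servo_tool --pt "0 0 0 -0.01 0 0 0" --pt "0 0 0 -0.05 0 0 0" --pt "0 0 0 -0.1 0 0 0" --pt "0 0 0 -0.14 0 0 0" --pt "0 0 0 -0.14 0 0 0"

```text
clock: 18.35
position: [438.7, 67.5, 146.5]
ee_rot: [0.999, 0.044, 0.004, -0.002]
contact_force: [-0.0, 1.0, -1.0]
gripper_width: 28.4
grasp_force: 59.5
```

```bash
python3 go.py 602 -158 100 -10.5;python3 - <<'E'
from h import *
im=arm.get_image("scene");save(im,"s6.png",(150,100,400,310),2)
E
```

```text
pos [438.7  67.5 146.5] yaw 5.0 w 28.4 t 18.35 j [ 0.52  0.16 -0.55  0.   -0.85  1.14]
shift m [0.1427 0.2391 0.0469] az 15.5 dist 282 tilt [ 0.0079  0.0041 -1.    ]
```

View pics/s6.png

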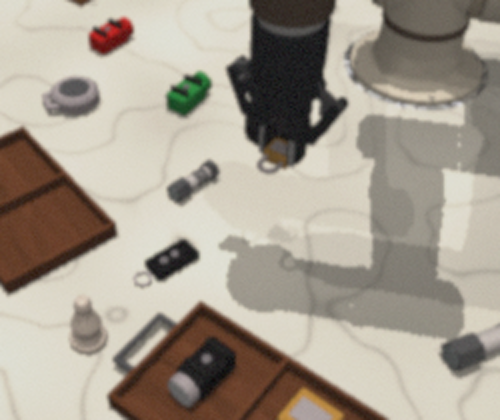

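The small padlock is held at (278,152). Next it goes to the plain tray's +y compartment.

Call:
servo_tool --pt "0 0.03 0.05 0 0 0 7" --pt "0 0.143 0.239 0 0 0 15.5" --pt "0 0.143 0.239 0 0 0 15.5" --pt "0 0.143 0.239 0 0 0 15.5" --pt "0 0.143 0.239 0 0 0 15.5" --pt "0 0.143 0.239 0.02 0 0 15.5" --pt "0 0.143 0.239 0.047 0 0 15.5" --pt "0 0.143 0.239 0.047 0 0 15.5" --pt "0 0.143 0.239 0.047 0 0 15.5"

```text
clock: 19.52
position: [600.1, -159.1, 95.8]
ee_rot: [0.996, -0.092, -0.0, 0.0]
contact_force: [-0.2, 0.6, -0.3]
gripper_width: 28.1
grasp_force: 59.5
```

```bash
python3 go.py 602 -158 10.5 -10.5
```

```text
pos [ 600.1 -159.1   95.8] yaw -10.5 w 28.1 t 19.525 j [ 0.    0.5  -0.17  0.   -0.9   1.39]
shift m [ 0.0017 -0.0015  0.0853] az -0.0 dist 85 tilt [-6.e-04 -4.e-04 -1.e+00]
```

Call:
servo_tool --pt "0 0.002 -0.001 0.03 0 0 0" --pt "0 0.002 -0.001 0.06 0 0 0" --pt "0 0.002 -0.001 0.076 0 0 0" --pt "0 0.002 -0.001 0.083 0 0 0" --pt "0 0.002 -0.001 0.085 0 0 0" --pt "0 0.002 -0.001 0.085 0 0 0" --pt "0 0.002 -0.001 0.0865 0 0 0" --pt "0 0.002 -0.001 0.0865 0 0 0" --pt "0 0.002 -0.001 0.0865 0 0 0"

```text
clock: 20.65
position: [602.3, -158.4, 9.5]
ee_rot: [0.996, -0.092, 0.0, -0.0]
contact_force: [0.1, -0.4, -1.2]
gripper_width: 28.6
grasp_force: 59.6
```

Call:
servo_tool --pt "0 0 0 0.0007 0 0 0" --pt "0 0 0 0.0014 0 0 0" --pt "0 0 0 0.0014 0 0 0"

```text
clock: 21.02
position: [602.4, -158.4, 9.0]
ee_rot: [0.996, -0.092, 0.0, 0.0]
contact_force: [-1.1, 1.5, 5.0]
gripper_width: 28.3
grasp_force: 60.3
```

Call:
servo_tool --pt "0.4 0 0 0.001 0 0 0" --pt "0.55 0 0 0.001 0 0 0" --pt "0.55 0 0 0.001 0 0 0" --pt "0.55 0 0 -0.03 0 0 0" --pt "0.55 0 0 -0.08 0 0 0" --pt "0.55 0 0 -0.14 0 0 0" --pt "0.55 0 0 -0.14 0 0 0"

```text
clock: 21.9
position: [605.8, -158.9, 154.2]
ee_rot: [0.996, -0.091, 0.006, 0.0]
contact_force: [0.0, 0.1, -0.5]
gripper_width: 47.1
grasp_force: 0.0
```

```bash
python3 go.py 396 332 120 -24.5; python3 - <<'E'
from h import *
im=arm.get_image("scene");save(im,"s7.png",(80,100,280,300),2.5)
E
```

```text
pos [ 605.8 -158.9  154.2] yaw -10.5 w 47.1 t 21.9 j [ 0.    0.44 -0.11  0.   -1.01  1.38]
shift m [-0.2959 -0.4445  0.0308] az 14.0 dist 535 tilt [ 0.0125 -0.0015 -0.9999]
```

View pics/s7.png

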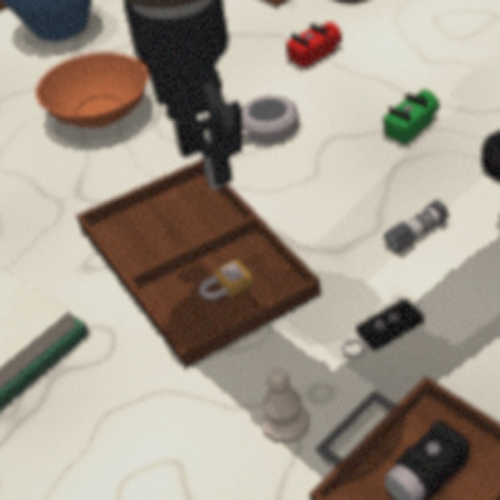

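The small padlock lies in its compartment at (225,280). Next is the long torch.

Call:
servo_tool --pt "0.8 -0.04 -0.06 0 0 0 6" --pt "0.8 -0.296 -0.445 0.025 0 0 14" --pt "0.8 -0.296 -0.445 0.025 0 0 14" --pt "0.8 -0.296 -0.445 0.025 0 0 14" --pt "0.8 -0.296 -0.445 0.025 0 0 14" --pt "0.8 -0.296 -0.445 0.025 0 0 14" --pt "0.8 -0.296 -0.445 0.025 0 0 14" --pt "0.8 -0.296 -0.445 0.025 0 0 14" --pt "0.8 -0.296 -0.445 0.025 0 0 14" --pt "0.8 -0.296 -0.445 0.025 0 0 14" --pt "0.8 -0.296 -0.445 0.025 0 0 14" --pt "0.8 -0.296 -0.445 0.025 0 0 14"

```text
clock: 23.45
position: [392.7, 331.8, 122.5]
ee_rot: [0.977, -0.213, -0.0, 0.001]
contact_force: [-0.1, 0.4, -0.2]
gripper_width: 68.8
grasp_force: 0.0
```

```bash
python3 go.py 396 332 5 -24.5
```

```text
pos [392.7 331.8 122.5] yaw -24.6 w 68.8 t 23.45 j [ 1.02  0.31 -0.41 -0.   -0.85  0.12]
shift m [ 0.003  -0.0017  0.1175] az -0.1 dist 118 tilt [-8.e-04 -1.e-03 -1.e+00]
```

Call:
servo_tool --pt "0.8 0.003 -0.001 0.04 0 0 0" --pt "0.8 0.003 -0.001 0.08 0 0 0" --pt "0.8 0.003 -0.001 0.105 0 0 0" --pt "0.8 0.003 -0.001 0.1175 0 0 0" --pt "0.8 0.003 -0.001 0.1175 0 0 0" --pt "0.4 0.003 -0.001 0.1175 0 0 0" --pt "0 0.003 -0.001 0.1175 0 0 0" --pt "0 0.003 -0.001 0.1175 0 0 0" --pt "0 0.003 -0.001 0.1175 0 0 0" --pt "0 0.003 -0.001 0.1175 0 0 0" --pt "0 0.003 -0.001 0.1175 0 0 0"

```text
clock: 24.82
position: [396.1, 333.5, 6.6]
ee_rot: [0.977, -0.212, 0.0, -0.001]
contact_force: [-1.2, -0.6, 5.7]
gripper_width: 21.8
grasp_force: 58.7
```

Call:
servo_tool --pt "0 0 0 -0.01 0 0 0" --pt "0 0 0 -0.05 0 0 0" --pt "0 0 0 -0.1 0 0 0" --pt "0 0 0 -0.15 0 0 0" --pt "0 0 0 -0.15 0 0 0" --pt "0 0 0 -0.15 0 0 0"

```text
clock: 25.58
position: [395.0, 332.2, 155.1]
ee_rot: [0.977, -0.213, -0.0, 0.0]
contact_force: [0.1, -0.3, -1.5]
gripper_width: 21.7
grasp_force: 59.0
```

```bash
python3 go.py 591.5 -273 100 -10.5;python3 - <<'E'
from h import *
im=arm.get_image("scene");save(im,"s8.png",(290,120,490,320),2.5)
E
```

```text
pos [395.  332.2 155.1] yaw -24.6 w 21.7 t 25.575 j [ 1.01  0.27 -0.37 -0.   -0.93  0.13]
shift m [0.4303 0.4687 0.0551] az -14.1 dist 639 tilt [-1.e-03 -3.e-04 -1.e+00]
```

View pics/s8.png

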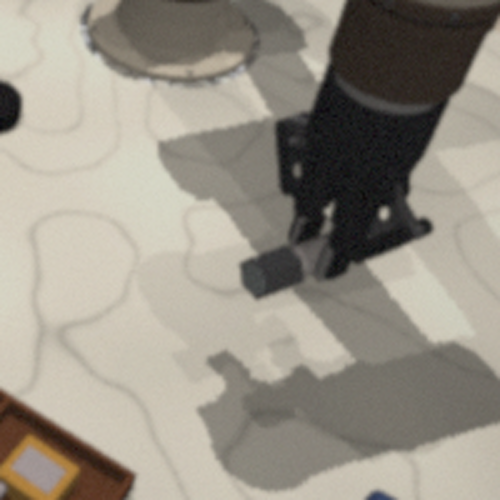

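The torch is held level by its barrel at (320,255). Next it goes to the plain tray's -y compartment.

Call:
servo_tool --pt "0 0.04 0.045 0 0 0 -3" --pt "0 0.43 0.469 0 0 0 -14.1" --pt "0 0.43 0.469 0 0 0 -14.1" --pt "0 0.43 0.469 0 0 0 -14.1" --pt "0 0.43 0.469 0 0 0 -14.1" --pt "0 0.43 0.469 0 0 0 -14.1" --pt "0 0.43 0.469 0 0 0 -14.1" --pt "0 0.43 0.469 0 0 0 -14.1" --pt "0 0.43 0.469 0 0 0 -14.1" --pt "0 0.43 0.469 0 0 0 -14.1" --pt "0 0.43 0.469 0 0 0 -14.1" --pt "0 0.43 0.469 0 0 0 -14.1"

```text
clock: 27.12
position: [591.2, -273.2, 152.9]
ee_rot: [0.996, -0.092, -0.002, -0.0]
contact_force: [0.5, 1.2, -1.3]
gripper_width: 21.8
grasp_force: 59.2
```

```bash
python3 go.py 591.5 -273 50 -10.5;
```

```text
pos [ 591.2 -273.2  152.9] yaw -10.6 w 21.8 t 27.125 j [-0.19  0.49 -0.03 -0.   -1.06  1.57]
shift m [ 0.0007 -0.0002  0.1029] az -0.1 dist 103 tilt [-0.0041  0.0012 -1.    ]
```

Call:
servo_tool --pt "0 0 0 0.04 0 0 0" --pt "0 0 0 0.08 0 0 0" --pt "0 0 0 0.1 0 0 0" --pt "0 0 0 0.1 0 0 0" --pt "0 0 0 0.1 0 0 0"

```text
clock: 27.75
position: [592.8, -271.5, 56.5]
ee_rot: [0.996, -0.09, 0.001, 0.0]
contact_force: [0.7, 0.2, -1.1]
gripper_width: 22.0
grasp_force: 59.2
```

```bash
python3 go.py 591.5 -273 13 -10.5; python3 - <<'E'
from ov import *
P=dict(tray_plain=[601.8,-216.5,-10.5])
im=arm.get_image("scene");c=draw(im,P,4)[120*4:270*4,80*4:240*4]
cv2.imwrite("pics/s9.png",c)
E
```

```text
pos [ 592.8 -271.5   56.5] yaw -10.3 w 22.0 t 27.75 j [-0.18  0.59 -0.13  0.   -0.85  1.57]
shift m [-0.0011  0.0017  0.0435] az 0.2 dist 44 tilt [ 1.3e-03 -6.0e-04 -1.0e+00]
```

View pics/s9.png

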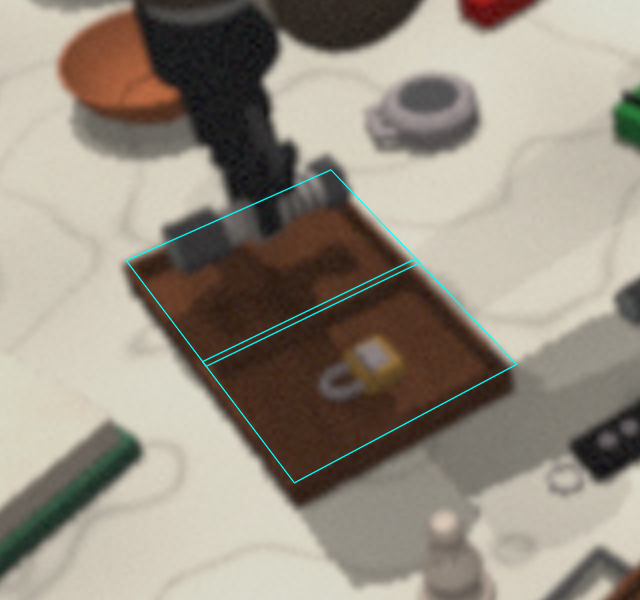

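The crop shows the torch over the -y compartment with its head end at (172,243) and tail end at (340,183). The drawn rim sits about 6-8 px above the seen rim. I check the fit numerically before lowering.

```bash
python3 - <<'E'
from ov import *
im=arm.get_image("scene")
def p(x,y,z,yaw,L): 
    w=R.from_euler("z",yaw,degrees=True).apply(np.array(L,float))+[x,y,z]
    return np.round((proj(im,w)-[80,120]+.5)*4)
print("torch ends",p(592.8,-271.5,65,-10.3,[[57.5,0,0],[-57.5,0,0]]))
for dx,dy in((0,0),(3,0),(3,3),(5,3)):
    print(dx,dy,p(601.8+dx,-216.5+dy,22,-10.5,[[75,117.5,0],[-75,117.5,0],[75,-117.5,0]]).tolist())
c=im["color"];c=cv2.resize(c[195:250,140:220,::-1],None,fx=9,fy=9,interpolation=cv2.INTER_CUBIC)
c=cv2.convertScaleAbs(c,alpha=1.6);cv2.imwrite("pics/s10.png",c)
def q(dx,dy): return np.round((np.array(p(601.8+dx,-216.5+dy,22,-10.5,[[75,117.5,0],[-75,117.5,0]]))/4+[80,120]-[140,195])*9)
print(q(0,0).tolist(),q(4,3).tolist())
E
```

```text
torch ends [[175. 252.]
 [340. 178.]]
0 0 [[294.0, 483.0], [517.0, 364.0], [126.0, 261.0]]
3 0 [[290.0, 486.0], [513.0, 367.0], [122.0, 263.0]]
3 3 [[293.0, 489.0], [516.0, 369.0], [125.0, 265.0]]
5 3 [[291.0, 491.0], [514.0, 371.0], [122.0, 267.0]]
[[122.0, 412.0], [623.0, 144.0]] [[117.0, 428.0], [619.0, 158.0]]
```

View pics/s10.png

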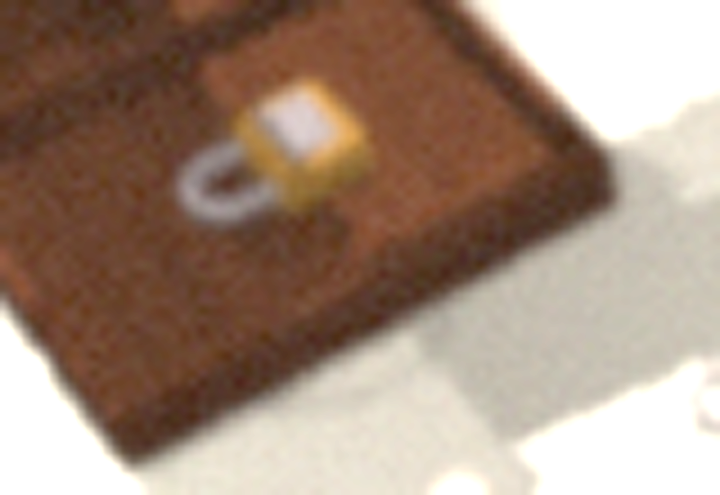

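Seen rim corners are about (120,425) and (612,152), so the tray is 2-4 mm farther out than drawn. The current pose already suits that, so I lower straight down.

Call:
servo_tool --pt "0 0.001 0 0.02 0 0 0" --pt "0 0.001 0 0.035 0 0 0" --pt "0 0.001 0 0.042 0 0 0" --pt "0 0.001 0 0.044 0 0 0" --pt "0 0.001 0 0.044 0 0 0"

```text
clock: 28.48
position: [593.6, -272.7, 11.9]
ee_rot: [0.996, -0.091, 0.001, 0.0]
contact_force: [-0.0, 0.2, -1.1]
gripper_width: 21.3
grasp_force: 59.3
```

Call:
servo_tool --pt "0 0 0 0.0005 0 0 0" --pt "0 0 0 0.001 0 0 0" --pt "0 0 0 0.001 0 0 0"

```text
clock: 28.85
position: [593.7, -272.7, 11.7]
ee_rot: [0.996, -0.091, 0.001, 0.0]
contact_force: [-1.4, 0.6, 6.1]
gripper_width: 21.7
grasp_force: 59.8
```

Contact is firm. Release and retreat.

Call:
servo_tool --pt "0.35 0 0 0.0005 0 0 0" --pt "0.5 0 0 0.0005 0 0 0" --pt "0.5 0 0 0.0005 0 0 0" --pt "0.5 0 0 -0.03 0 0 0" --pt "0.5 0 0 -0.08 0 0 0" --pt "0.5 0 0 -0.14 0 0 0" --pt "0.5 -0.06 0 -0.16 0 0 0" --pt "0.5 -0.12 0 -0.16 0 0 0" --pt "0.5 -0.16 0 -0.16 0 0 0" --pt "0.5 -0.16 0 -0.16 0 0 0"

```text
clock: 30.1
position: [433.0, -243.1, 170.9]
ee_rot: [0.996, -0.091, -0.0, -0.0]
contact_force: [1.5, -0.3, 0.7]
gripper_width: 43.2
grasp_force: 0.0
```

```bash
python3 - <<'E'
from h import *
im=arm.get_image("scene");save(im,"s11.png",(80,100,400,384),2)
E
```

```text
(no output)
```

View pics/s11.png

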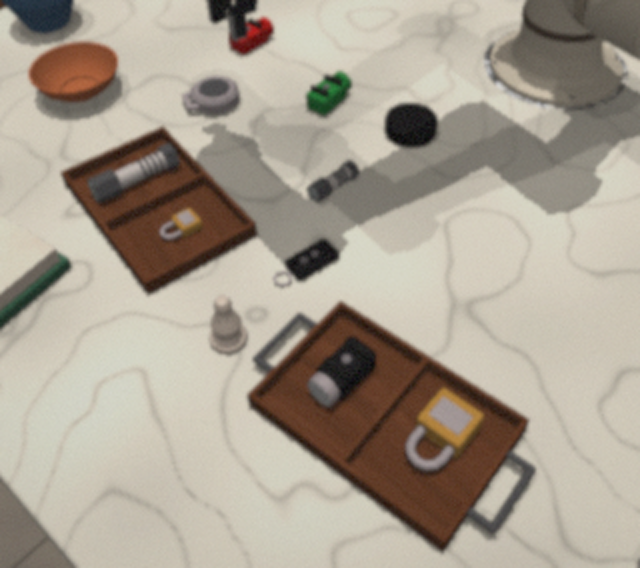

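All four things lie in their compartments: torch (135,172), small padlock (180,224), lamp (342,372), large padlock (445,430). The figurine, short torch and disc lock have not moved.

```bash
python3 -c "
from bench import arm
print(arm.job_done())"
```

```text
the job is handed in; nothing more can be done
None
```

I handed in the job at about 30 s with both kits made up as asked and, in the last picture, nothing else disturbed; I viewed 15 pictures, one over the limit of 14.

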